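Close the vent screw of a sprayer pump

ROBOT

A 6-joint arm with a two-finger parallel gripper is mounted at the origin on the work surface. World frame = base frame: x ahead of the robot, y to its left, z up, the work surface at z = 0. Lengths are in m, angles in rad, forces in N, time in s.
With the tool pointing down it reaches from about 0.325 to 0.775 m from the base axis. Payload 5.5 kg.
Tool frame: the origin (TCP) lies at the very end of the fingers, on their centre line; the grasp point (between the pads) lies 19 mm behind it (grasp_offset is the distance from the TCP to the grasp point, in m); z points along the fingers, y is the line along which they close (so a half turn about z gives the same grasp; the last joint's range is limited). The gripper opens to 88 mm and grips with 3 to 60 N. Pads are 20 mm wide; open, the fingers measure 115 mm over their backs; the gripper's body (75 mm by 178 mm) begins 61 mm behind the grasp point.
Start: joints at [-1.172, 0.091, 1.231, -0, 1.82, -0.057], TCP at [0.264, -0.539, 0.183] pointing down, gripper open.
Joint ranges: [-2.87, 2.87], [-0.86, 2.18], [0.17, 2.46], [-1.51, 4.65], [0.06, 2.69], [-2.65, 2.65]. Speed limits (rad/s): [2.57, 2.57, 3.01, 3.14, 3.14, 3.14].

INTERFACE

Orientations are given as a unit quaternion [w, x, y, z].
In Python, from bench import get_state, get_image, hand_in, grasp_offset gives the robot as it stands.
- The arm moves only by the shell command python3 -m inch FILE [FORCE], which reads ROWS from the file FILE. ROWS is one flat JSON list of numbers that holds 1 to 20 rows one after another, with no inner brackets; each row has 7 numbers: dx, dy, dz in parts of the range, where 1.0 means 0.8 m, then a rotation vector rx, ry, rz in fractions of the full range, 1 being pi rad, then the opening from 0.0 (shut) to 1.0 (fully open); each row is the pose to reach, as a shift and turn from the pose commanded when the command began, along the tool's axes at that moment; what a row does not reach only later rows make up. A row lasts 1/8 s, in which the tool goes at most 0.0625 m and 0.188 rad, less where a joint would pass 70% of its speed; a pose out of reach is approached as far as the arm can. The fingers move at their own pace and stop on an object; FORCE is the grip in N (left out, the last holds). Time passes only in rows, so rows that do not move let the fingers close. It prints the time, the measured TCP pose, the force, the opening and the grip force at its end. Input that does not fit is refused with a message, and nothing moves.
- get_state(): the state, without advancing time (a new reading comes with each control period).
- get_image(name): name is "scene" or "top"; returns a dict with "img" (420x560x3 uint8, red, green, blue), "camera_matrix" (3x3 intrinsics, pixels), "eye" and "attitude" of the camera in the world. Camera axes: x right, y down, z forward; pixel columns grow to the right and rows downward; lengths in m; the calibration is good to about 2 mm. A picture is of the moment at which its call begins. There is no depth.
- hand_in(): hands the job in; it is judged then, once.
The state is a dict: "time_s": time; "joints": joint angles; "qvel": joint speeds; "effort": joint torques, N m; "position": TCP position; "eef_rot": TCP orientation; "ft_force": force on the tool from outside, world axes, zero at the start; "ft_torque": the same for the moment, N m; "width": opening from 0.0 (shut) to 1.0 (fully open); "grasp_force": force on a finger pad.
Only numpy, scipy, OpenCV 4.12 (cv2) and the standard library are available. Lean on these libraries where they do the work, as an engineer would, in place of code of your own. Each camera call takes 0.05 s, during which the arm holds its last target. There are 200 camera calls.

TASK

The sprayer pump on the bench has just been bled and its vent screw is still open: take the big flat screwdriver with the orange handle from the rack, turn its blade with light pressure in the brass boss until it drops into the screw's slot, then turn the screw clockwise fully home to its stop, without leaning on it or straining it there. Put the screwdriver back upright in its place in the rack, let go, and leave the other tools and parts where they are.

Things in the scene. Friction and masses are not known exactly. Their poses are not given: they have to be found in the camera images.
- driver: Large flat screwdriver, orange hexagonal handle, upright in the rack; 0.13 to 0.21 kg. Origin on its axis at the black collar's underside; z up the handle. Collar 36 mm wide, 8 high; handle 30 mm across flats up to 90 mm, cap to 100; two flats face its +-x, the rest 60 deg further. Below: bolster 15 wide, 14 long; shaft 9 wide; blade 14 wide (along x), 2.5 thick (along y); end at -85 mm.
- driver_tip (a point): Centre of the screwdriver blade's end, on the axis 85 mm below the screwdriver's origin.
- pump: Sprayer pump on two tube skids, fixed to the bench: aluminium head 90 x 90 mm, 100 mm high, brass boss on top; black gearbox, motor and a carrying bar (231 mm high) reach 0.33 m to its -y. Origin on the bench right under the vent screw; z up. Within 0.2 m of the screw all is below 0.18 m.
- vent (a point): Centre of the vent screw's face (z up, axes of the pump), 108 mm above the bench, down in the brass boss (40 mm wide). Bore 14.8 mm wide for 8 mm above the face, then flaring to 25 mm at the rim, 17 mm above the face. Slot right across the steel face, 4.8 mm wide, 4.5 deep; its direction is not measured and may be any. The blade drops in within about 0.1 rad of it.
- vent_screw (a joint): Turn of the vent screw in rad, clockwise from above. Starts open at 0.2 to 0.8; hard stop, fully home, at 1.6 (other stop -0.5). Says nothing of the slot's direction. Stiff: about 0.09 N m, stays where left; a blade lightly rubbing its face does not turn it. 5 to 10 N of pressure is plenty, over 25 N is leaning on it; 0.15 to 0.3 N m at the stop is snug, over 0.5 N m strains it.
- rack: Blue sheet steel screwdriver rack, fixed to the bench: 100 x 270 mm foot, top plate 75 x 270 mm, 6 mm thick, its upper face 100 mm above the bench. Origin on the bench under its middle; its length lies along its y. Three holes in a row, 85 mm apart, each with a tool in it, in any order.
- hole0 (a point): Centre of the rack's hole at y = -85 mm, at the plate's upper face; z up. The hole is 22 mm wide.
- hole1 (a point): Centre of the rack's hole in the middle, at the plate's upper face; z up. The hole is 22 mm wide.
- hole2 (a point): Centre of the rack's hole at y = +85 mm, at the plate's upper face; z up. The hole is 22 mm wide.
- cross_driver: Cross-point screwdriver with a blue handle 28 mm thick, upright in the rack, its top 70 mm above the plate; leave alone. Origin at its collar's underside.
- awl: Pointed awl with a green handle 26 mm thick, upright in the rack, its top 60 mm above the plate; leave alone. Origin at its collar's underside.
- spanner: Steel spanner, 190 mm long, lying on the bench; leave alone. Origin at its middle.
- gland_nut: Brass gland nut, 48 mm across, 20 mm high, on the bench; leave alone. Origin under its centre.
- dust_cap: Black plastic cap, 36 mm across, 12 mm high, on the bench; leave alone. Origin under its centre.
- grease_jar: White jar with a yellow cap, 64 mm across, 70 mm high; leave alone. Origin under its centre.
Not all that is in view belongs to the job. There is more than one size of the driver; the one meant has the size given above.

How it is judged:
On the way, in this order (a step that is already met when the one before it is completed fails the run):
1. the screwdriver's blade has dropped into the slot of the vent screw (z of driver_tip in the frame of vent below -0.002 m and horizontal distance between driver_tip and vent below 0.005 m and angle between driver's own z axis and vertical below 0.15 rad), for 0.1 s.
2. the vent screw is turned home while the blade is in its slot (all of step 1 and value of joint vent_screw above 1.5 rad), for 0.1 s.
At the end, for the whole second after the job is handed in: The vent screw is within 0.1 rad of its stop (above 1.5 rad); the screwdriver stands still and upright (within 0.08 rad) in a hole of the rack, within 8 mm of its centre and its collar within 4 mm of the plate (value of joint vent_screw above 1.5 rad and (horizontal distance between driver and hole0 below 0.008 m or horizontal distance between driver and hole1 below 0.008 m or horizontal distance between driver and hole2 below 0.008 m) and z of driver in the frame of hole0 between -0.004 and 0.004 m and angle between driver's own z axis and vertical below 0.08 rad and linear speed of driver below 0.02 m/s); the robot touches nothing.
It fails at once if another thing on the bench or in the rack is moved by over 20 mm (distance of any of cross_driver, awl, spanner, gland_nut, dust_cap, grease_jar from where it was at the start of the episode above 0.02 m).
It fails at once if the blade is pressed on the vent screw with over 25 N while it is not yet in the slot (its end less than 2 mm below the screw's face) (contact force between driver and vent_screw above 25 N and z of driver_tip in the frame of vent above -0.002 m).
It fails at once if the vent screw is leaned on or strained: the blade's contact forces on it, pressing and turning added up, pass 120 N (10 N of pressure and 0.2 N m make about 50 N, with 0.5 N m about 110 N) (contact force between driver and vent_screw above 120 N).
It also fails if it takes over 67 s, if anything falls off the work surface, if the arm or the gripper's body presses on something with over 40 N, if the wrist force passes 120 N, or if a joint passes its speed limit or range.

## Working session

There is one attempt and no reset: what is moved stays moved. The work goes in short steps, Python scripts to look and compute and a shell command to move; the robot and the scene stay as the last step left them, time stands still between calls to the robot, and variables do not carry over. Pictures are saved under pics/ and viewed, at most 10 in all, crops included, and the job is handed in when it is done.

```bash
mkdir -p pics; ls; cat > h.py <<'E'
import numpy as np, cv2, json
from bench import get_state, get_image, hand_in, grasp_offset
from scipy.spatial.transform import Rotation as R
def rot(q): return R.from_quat([q[1],q[2],q[3],q[0]]).as_matrix()
def ray(d,u,v):
    K=np.array(d["camera_matrix"]); A=np.array(d["attitude"])
    A=rot(A) if A.shape==(4,) else A
    r=A@np.linalg.solve(K,[u,v,1]); return np.array(d["eye"]),r/np.linalg.norm(r)
def atz(d,u,v,z):
    e,r=ray(d,u,v); return e+r*(z-e[2])/r[2]
def tri(a,b):
    (e,r),(f,s)=a,b
    t=np.linalg.lstsq(np.c_[r,-s],f-e,rcond=None)[0]
    p,q=e+r*t[0],f+s*t[1]; return (p+q)/2,np.linalg.norm(p-q)
def proj(d,p):
    A=np.array(d["attitude"]); A=rot(A) if A.shape==(4,) else A
    c=np.array(d["camera_matrix"])@(A.T@(np.array(p)-d["eye"])); return c[:2]/c[2]
E
python3 - <<'E'
from h import *
import pickle
for n in("scene","top"):
    d=get_image(n); pickle.dump(d,open(n+"0.pkl","wb")); cv2.imwrite(f"pics/{n}0.png",cv2.resize(d["img"][:,:,::-1],None,fx=1.4,fy=1.4,interpolation=cv2.INTER_CUBIC))
    print(n,d["eye"],d["attitude"],d["camera_matrix"])
print(get_state(),grasp_offset)
E
```

```text
pics
scene [1.08787693 0.2465155  0.48028775] [-0.28874458  0.5673467   0.68044259 -0.36296304] [[393.68450279   0.         273.1923145 ]
 [  0.         393.68450279 207.90204145]
 [  0.           0.           1.        ]]
top [0.49538189 0.14786716 0.89307629] [ 0.01874171 -0.70338936  0.70940536 -0.04044989] [[469.43429851   0.         282.25998918]
 [  0.         469.43429851 210.49989471]
 [  0.           0.           1.        ]]
{'time_s': 0.1, 'joints': array([-1.17169670e+00,  9.18115917e-02,  1.23170701e+00,  6.87020695e-06,
        1.81980538e+00, -5.67059422e-02]), 'qvel': array([-0.00069767, -0.00171755, -0.00292864, -0.00039495,  0.00037611,
        0.00066946]), 'effort': array([ 3.83679304e-03, -4.47856557e+01, -4.07570457e+01,  7.02534802e-02,
        2.84210080e-02, -1.09639680e-04]), 'position': array([ 0.26398517, -0.53845161,  0.18203624]), 'eef_rot': array([-8.53574939e-04,  9.74141815e-01,  2.25935774e-01, -1.44194590e-04]), 'ft_force': array([-0.46115364, -0.06250255, -0.29743752]), 'ft_torque': array([-0.0215216 ,  0.01772602,  0.00577067]), 'grasp_force': 0.0, 'width': 0.9975649059844043} 0.0187
```

View pics/scene0.png

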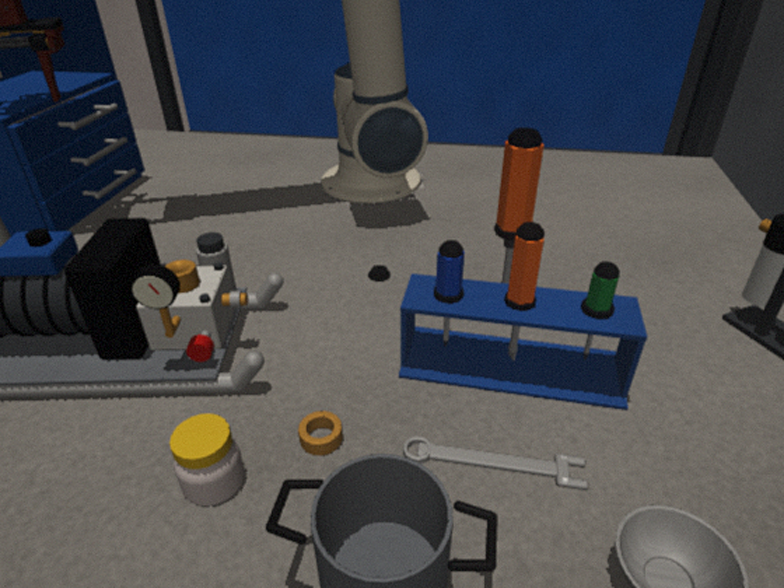

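View pics/top0.png

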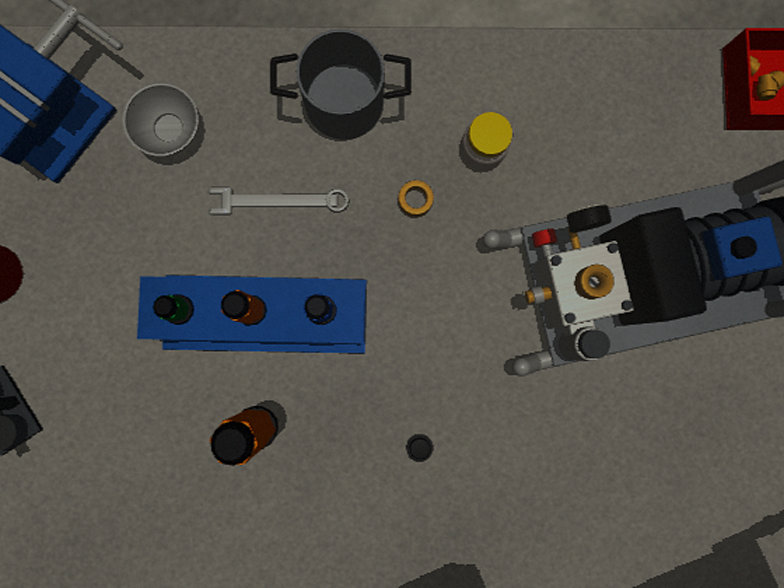

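The rack's middle hole (scene 525,265; top 240,305) holds the orange driver meant. The larger orange one stands on the bench behind the rack. The boss is at top (596,281) and scene (181,275). I'll make enlarged crops.

```bash
python3 - <<'E'
from h import *
import pickle
t=pickle.load(open("top0.pkl","rb"));s=pickle.load(open("scene0.pkl","rb"))
f=lambda d,x,y,w,h,k:cv2.resize(np.ascontiguousarray(d["img"][y:y+h,x:x+w,::-1]),None,fx=k,fy=k,interpolation=cv2.INTER_CUBIC)
a=np.hstack([f(t,145,195,50,37,8),f(t,400,182,50,37,8)])
b=np.hstack([f(s,340,155,50,37,8),f(s,105,175,50,37,8)])
cv2.imwrite("pics/crop0.png",np.clip(1.5*np.vstack([a,b]),0,255).astype(np.uint8))
print(a.shape)
for uv in [(237,303),(596,281)]: print(atz(t,uv[0]/1.4,uv[1]/1.4,.15))
E
```

```text
(296, 800, 3)
[0.54958605 0.30294011 0.15      ]
[ 0.57178305 -0.10606498  0.15      ]
```

View pics/crop0.png

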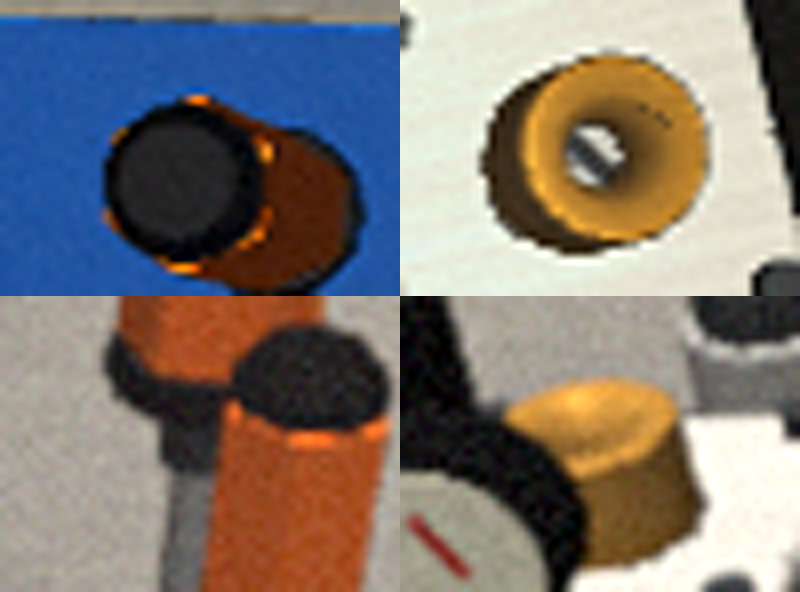

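The slot shows at crop (575,140)–(612,175), about 45° down to the right. The driver's hex corners lie up and down in the image, so its flats face along the rack's length. Next I need to resolve the blade direction, so I'll measure and crop the blade.

```bash
python3 - <<'E'
from h import *
import pickle
t=pickle.load(open("top0.pkl","rb"));s=pickle.load(open("scene0.pkl","rb"))
P=lambda x,y,ox,oy:(ox+(x+.5)/8-.5,oy+(y+.5)/8-.5)
T=lambda a,b:tri(ray(t,*a),ray(s,*b))
print("cap",T(P(183,182,145,195),P(312,378-296,340,155)))
print("rim",T(P(618-400,148,400,182),P(593-400,427-296,105,175)))
q=1.4
print("bigcap",T((233/q,443/q),(525/q,138/q)))
print("bluecap",T((319/q,304/q),(451/q,248/q)))
print("awlcap",T((165/q,306/q),(606/q,270/q)))
a=[atz(t,*P(x-400,y,400,182),.108) for x,y in((575,140),(612,175),(595,155))]
d=a[1]-a[0];print("slot",a,np.arctan2(d[1],d[0]))
# rack plate corners top view (front edge, z=.1)
a=[atz(t,u/q,v/q,.1) for u,v in((140,277),(366,280),(138,338),(364,345))];print("plate",a)
# hex corner dirs at z .19
c=atz(t,*P(183,182,145,195),.2)
for x,y in((197,100),(265,150),(265,215),(183,268),(110,215),(120,135)):
    v=atz(t,*P(x,y,145,195),.19)-c; print(np.degrees(np.arctan2(v[1],v[0])),np.hypot(v[0],v[1]))
f=lambda d,x,y,w,h,k:cv2.resize(np.ascontiguousarray(d["img"][y:y+h,x:x+w,::-1]),None,fx=k,fy=k,interpolation=cv2.INTER_CUBIC)
cv2.imwrite("pics/crop1.png",np.clip(2*np.hstack([f(s,340,205,50,65,8.),f(t,419,191,16,21,25)[:520]]).astype(float),0,255).astype(np.uint8))
E
```

```text
cap (array([0.54513825, 0.29711754, 0.19321408]), np.float64(0.0009495898336194691))
rim (array([ 0.57461941, -0.11462086,  0.12403183]), np.float64(0.004487668348530548))
bigcap (array([0.40746108, 0.28672138, 0.24655362]), np.float64(0.0029178164714705546))
bluecap (array([0.54647565, 0.21211092, 0.16470559]), np.float64(0.004896467080711651))
awlcap (array([0.54666534, 0.38277279, 0.15292115]), np.float64(0.001125196406051994))
slot [array([ 0.57896853, -0.11318526,  0.108     ]), array([ 0.57145263, -0.12084882,  0.108     ]), array([ 0.57574065, -0.11735818,  0.108     ])] -2.346467276368889
plate [array([0.5853974 , 0.42930805, 0.1       ]), array([0.58000122, 0.15835634, 0.1       ]), array([0.51234193, 0.43002783, 0.1       ]), array([0.50146009, 0.16123546, 0.1       ])]
-1.1001208732471965 0.016040932932327914
-63.164782866841186 0.014575811843147095
-113.01290051697374 0.014246304935871517
172.72446853459275 0.015447276948582275
108.9562750859871 0.016443301527286538
55.37890677557149 0.016870145463743134
```

View pics/crop1.png

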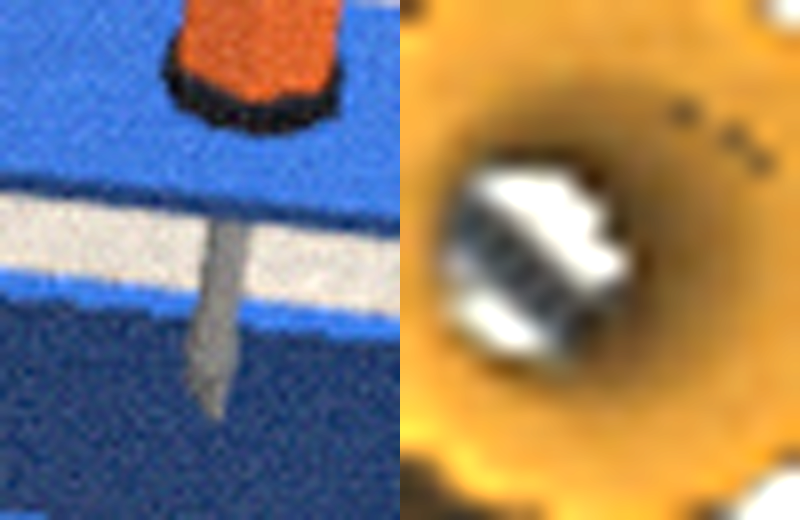

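```bash
python3 - <<'E'
from h import *
import pickle
s=pickle.load(open("scene0.pkl","rb"))
c=np.array([.545,.2965,0])
for z in(.1,.05,.015): print("axis",z,(proj(s,c+[0,0,z])-[340,205])*8)
for a in(87,27,-33):
    a=np.radians(a);x=np.array([np.cos(a),np.sin(a),0]);y=np.array([-x[1],x[0],0])
    print(np.degrees(a),[((proj(s,c+[0,0,.015]+i*.007*x+j*.00125*y)-[340,205])*8).round() for i,j in((1,1),(1,-1),(-1,-1),(-1,1))])
E
```

```text
axis 0.1 [242.21853874  80.39500949]
axis 0.05 [213.79651256 270.00233082]
axis 0.015 [195.29008247 393.46132055]
87.0 [array([228., 394.]), array([227., 402.]), array([163., 392.]), array([163., 385.])]
27.0 [array([215., 413.]), array([205., 415.]), array([176., 375.]), array([186., 372.])]
-33.0 [array([182., 412.]), array([173., 407.]), array([208., 375.]), array([218., 381.])]
```

The slanted lower blade edge matches a blade heading of about 27°. I'll write a helper for goal offsets and go above the driver, closing on the flats that face along the rack (tool x at 177°).

```bash
cat >> h.py <<'E'
def delta(p,xang):
    s=get_state(); M=rot(s["eef_rot"]); a=np.radians(xang); x=np.array([np.cos(a),np.sin(a),0]); z=np.array([0,0,-1.])
    G=np.c_[x,np.cross(z,x),z]
    print("now",s["position"].round(4),"xang",np.degrees(np.arctan2(M[1,0],M[0,0])).round(2),"tilt",M[:2,2].round(4),"w",round(s["width"],3),"F",s["ft_force"].round(2),"T",s["ft_torque"].round(3),"q6",s["joints"][5].round(2))
    print("delta",(M.T@(np.array(p)-s["position"])).round(4),R.from_matrix(M.T@G).as_rotvec().round(4))
E
python3 -c "
from h import *
delta([.545,.2965,.30],177)"
```

```text
now [ 0.264  -0.5385  0.182 ] xang 26.12 tilt [-0.0007  0.0016] w 0.998 F [-0.46 -0.06 -0.3 ] T [-0.022  0.018  0.006] q6 -0.06
delta [ 0.6199 -0.6262 -0.1168] [-5.0000e-04 -2.3000e-03 -2.6334e+00]
```

The rows are not in the units I measure in: shifts go in shares of 0.8 m and turns go in shares of pi rad. I convert before sending: -0.626 m is -0.7825, 0.62 m is 0.775, -2.633 rad is -0.8381.

```bash
echo '[0, 0, -0.075, 0, 0, 0, 0.6, 0, 0, -0.1463, 0, 0, 0, 0.6, 0.775, -0.7825, -0.1463, 0, 0, -0.8381, 0.6, 0.775, -0.7825, -0.1463, 0, 0, -0.8381, 0.6, 0.775, -0.7825, -0.1463, 0, 0, -0.8381, 0.6, 0.775, -0.7825, -0.1463, 0, 0, -0.8381, 0.6, 0.775, -0.7825, -0.1463, 0, 0, -0.8381, 0.6, 0.775, -0.7825, -0.1463, 0, 0, -0.8381, 0.6, 0.775, -0.7825, -0.1463, 0, 0, -0.8381, 0.6, 0.775, -0.7825, -0.1463, 0, 0, -0.8381, 0.6, 0.775, -0.7825, -0.1463, 0, 0, -0.8381, 0.6, 0.775, -0.7825, -0.1463, 0, 0, -0.8381, 0.6, 0.775, -0.7825, -0.1463, 0, 0, -0.8381, 0.6, 0.775, -0.7825, -0.1463, 0, 0, -0.8381, 0.6, 0.775, -0.7825, -0.1463, 0, 0, -0.8381, 0.6, 0.775, -0.7825, -0.1463, 0, 0, -0.8381, 0.6, 0.775, -0.7825, -0.1463, 0, 0, -0.8381, 0.6, 0.775, -0.7825, -0.1463, 0, 0, -0.8381, 0.6]' > path.dat && python3 -m inch path.dat 40
python3 - <<'E'
from h import *
delta([.545,.2965,.148],177)
d=get_image("scene");cv2.imwrite("pics/s1.png",cv2.resize(np.ascontiguousarray(d["img"][70:290,280:500,::-1]),None,fx=2.7,fy=2.7,interpolation=cv2.INTER_CUBIC))
E
```

```text
time_s: 2.35
position: [0.5452, 0.2962, 0.2992]
eef_rot: [-0.001, 0.027, 1.0, -0.001]
ft_force: [-0.7, -0.9, -0.6]
width: 0.601
grasp_force: 0.0
now [0.5452 0.2962 0.2992] xang 176.94 tilt [-0.0014 -0.0011] w 0.601 F [-0.69 -0.91 -0.64] T [ 0.093 -0.163  0.003] q6 -1.07
delta [-0.      0.0005  0.1512] [-0.0012 -0.0013 -0.0011]
```

Converted, 0.151 m is 0.1888, 0.11 m is 0.1375.

```bash
echo '[0, 0, 0.075, 0, 0, 0, 0.6, 0, 0, 0.1375, 0, 0, 0, 0.6, 0, 0, 0.1888, 0, 0, 0, 0.6, 0, 0, 0.1888, 0, 0, 0, 0.6, 0, 0, 0.1888, 0, 0, 0, 0.6]' > path.dat && python3 -m inch path.dat 40
python3 - <<'E'
from h import *
delta([.545,.2965,.148],177)
d=get_image("scene");t=get_image("top")
f=lambda d,x,y,w,h,k:cv2.resize(np.ascontiguousarray(d["img"][y:y+h,x:x+w,::-1]),None,fx=k,fy=k,interpolation=cv2.INTER_CUBIC)
cv2.imwrite("pics/s1.png",np.clip(1.5*np.hstack([f(d,320,120,100,130,4),f(t,120,170,100,130,4)]),0,255))
E
```

```text
time_s: 3.02
position: [0.5461, 0.2956, 0.1524]
eef_rot: [0.002, 0.027, 1.0, 0.001]
ft_force: [-0.2, -1.0, -0.4]
width: 0.599
grasp_force: 0.0
now [0.5461 0.2956 0.1524] xang 176.88 tilt [0.0038 0.0017] w 0.599 F [-0.16 -0.99 -0.37] T [ 0.074 -0.14  -0.033] q6 -1.07
delta [0.0012 0.0008 0.0044] [ 0.0019  0.0037 -0.0021][ WARN:0@2.178] global loadsave.cpp:1063 imwrite_ Unsupported depth image for selected encoder is fallbacked to CV_8U.
```

View pics/s1.png

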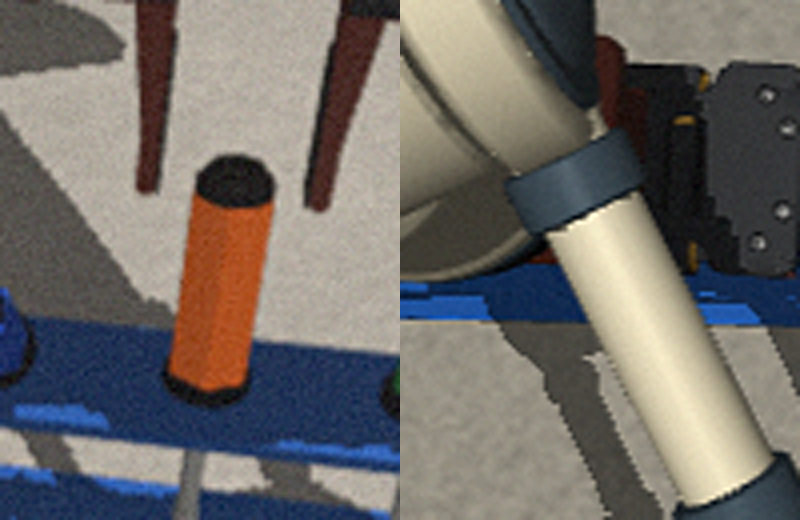

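```bash
python3 - <<'E'
from h import *
import pickle
s=pickle.load(open("scene0.pkl","rb"))
for p in([.546,.2696,.1524],[.546,.3216,.1524],[.545,.2965,.2],[.545,.2965,.1],[.546,.2696,.22]): print(p,(proj(s,p)-[320,120])*4)
print(tri(ray(s,320+148/4,120+190/4),ray(s,320+148/4,120+190/4))[1])
print("tips at z .152/.2:",[atz(s,320+x/4,120+y/4,z) for x,y in((148,190),(318,210)) for z in(.152,.2,.25)])
print(get_state()["joints"])
E
```

```text
[0.546, 0.2696, 0.1524] [147.36183409 266.98354587]
[0.546, 0.3216, 0.1524] [283.79174164 278.22665439]
[0.545, 0.2965, 0.2] [233.6603534  163.04465958]
[0.545, 0.2965, 0.1] [201.10926937 380.19750474]
[0.546, 0.2696, 0.22] [166.09345986 110.72372131]
0.0
tips at z .152/.2: [array([0.4823347 , 0.26875006, 0.152     ]), array([0.57087296, 0.26549907, 0.2       ]), array([0.66310032, 0.26211263, 0.25      ]), array([0.48867808, 0.33828043, 0.152     ]), array([0.57628886, 0.32486318, 0.2       ]), array([0.66755008, 0.31088689, 0.25      ])]
[ 4.42126849e-01  1.39884536e-01  1.23131863e+00 -4.46154402e-05
  1.76467996e+00 -1.07501374e+00]
```

```bash
python3 - <<'E'
from h import *
print(get_state()["position"])
d=get_image("scene");print(d["eye"],d["attitude"],get_state()["position"])
im=cv2.resize(np.ascontiguousarray(d["img"][:,:,::-1]),None,fx=1.4,fy=1.4)
for y in(.269,.322): cv2.circle(im,tuple(int(1.4*v) for v in proj(d,[.546,y,.152])),3,(0,255,0),-1)
cv2.imwrite("pics/s2.png",np.clip(1.5*im[:,100:],0,255).astype(np.uint8))
E
```

```text
[0.546563   0.29633102 0.15298067]
[1.08787693 0.2465155  0.48028775] [-0.28874458  0.5673467   0.68044259 -0.36296304] [0.54646252 0.29644432 0.15251038]
```

View pics/s2.png

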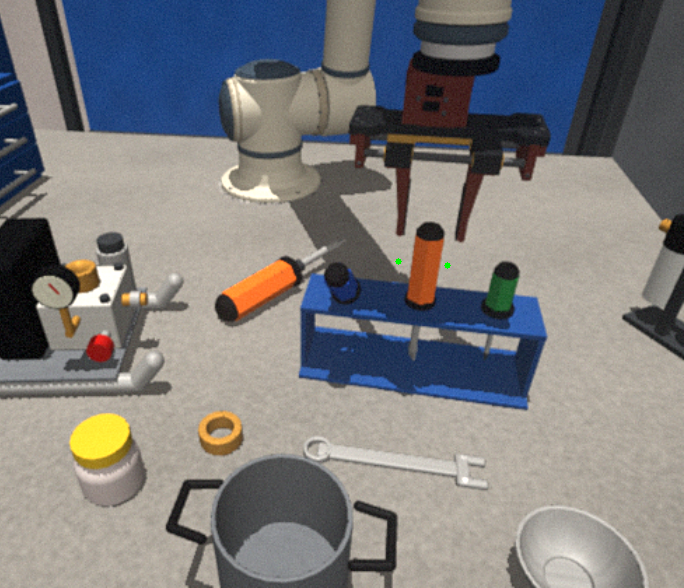

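The gripper stands behind the driver, with its tips seen at crop (403,235),(461,238) rather than the projected (398,261),(447,265). It knocked the big bench screwdriver over, and the blue one is tilted. So the camera-to-robot frame disagrees with the reported TCP, and I must resolve that before moving.

```bash
python3 - <<'E'
from h import *
import pickle
d=get_image("scene");t=get_image("top")
pickle.dump((d,t),open("c.pkl","wb"))
for p in([0,0,0],[.1,0,0],[0,.1,0]): print(p,(proj(d,p)*1.4-[100,0]).round())
s=get_state();print(s["joints"],s["position"])
# tips assumed lit
im=cv2.resize(np.ascontiguousarray(t["img"][:,:,::-1]),None,fx=1.4,fy=1.4)
for y in(.269,.322): cv2.circle(im,tuple(int(1.4*v) for v in proj(t,[.546,y,.152])),3,(0,255,0),-1)
cv2.imwrite("pics/t2.png",np.clip(1.7*im,0,255).astype(np.uint8))
E
```

```text
[0, 0, 0] [270. 180.]
[0.1, 0, 0] [260. 200.]
[0, 0.1, 0] [316. 183.]
[ 4.42718920e-01  1.41329478e-01  1.23283835e+00 -2.67358301e-05
  1.76414092e+00 -1.07508813e+00] [0.5460537  0.29650389 0.15122105]
```

View pics/t2.png

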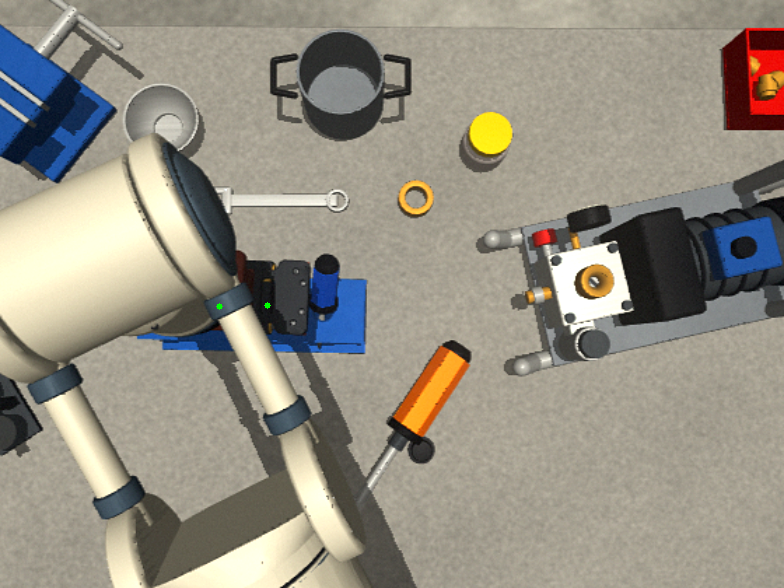

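```bash
python3 - <<'E'
from h import *
import pickle
d,t=pickle.load(open("c.pkl","rb"))
for n,(x,y) in dict(tipL=(403,235),tipR=(461,238),body_edgeL=(351,135),body_edgeR=(548,140),barL=(363,166),barR=(530,178)).items():
    e,r=ray(d,(x+100)/1.4,y/1.4); print(n,[(e+r*(X-e[0])/r[0]).round(3)[1:] for X in(.546,.48)])
for x,y in((308,265),(306,335),(276,262)): print("top",[atz(t,x/1.4,y/1.4,z).round(3) for z in(.24,.3)])
f=lambda d,x,y,w,h,k:cv2.resize(np.ascontiguousarray(d["img"][y:y+h,x:x+w,::-1]),None,fx=k,fy=k,interpolation=cv2.INTER_CUBIC)
cv2.imwrite("pics/z3.png",np.clip(1.8*f(d,310,100,80,110,5.4).astype(float),0,255).astype(np.uint8))
E
```

```text
tipL [array([0.27 , 0.186]), array([0.273, 0.15 ])]
tipR [array([0.331, 0.188]), array([0.341, 0.152])]
body_edgeL [array([0.208, 0.294]), array([0.203, 0.271])]
body_edgeR [array([0.392, 0.298]), array([0.409, 0.276])]
barL [array([0.222, 0.262]), array([0.219, 0.236])]
barR [array([0.384, 0.259]), array([0.401, 0.233])]
top [array([0.58 , 0.214, 0.24 ]), array([0.573, 0.208, 0.3  ])]
top [array([0.511, 0.216, 0.24 ]), array([0.509, 0.21 , 0.3  ])]
top [array([0.584, 0.246, 0.24 ]), array([0.576, 0.237, 0.3  ])]
```

View pics/z3.png

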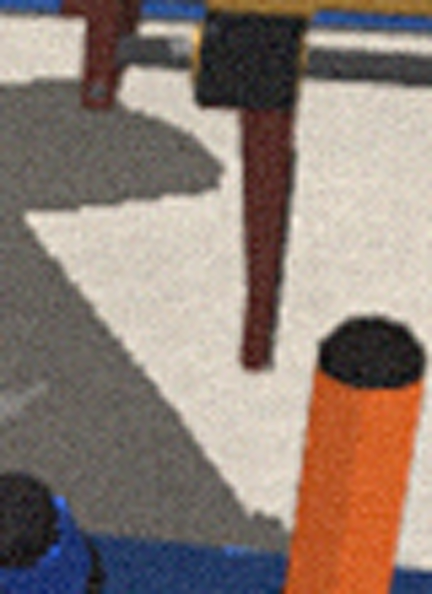

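Scale and top view both put the gripper at the right xy: the body spans 0.184 m at x=0.546, against 0.178 given. But its tips are really at z≈0.187, while 0.152 is reported. I'll descend about 38 mm more and check by picture.

```bash
echo '[0, 0, 0.0188, 0, 0, 0, 0.6, 0, 0, 0.0375, 0, 0, 0, 0.6, 0, 0, 0.0375, 0, 0, 0, 0.6]' > path.dat && python3 -m inch path.dat 40
python3 - <<'E'
from h import *
delta([.545,.2965,.148],177)
d=get_image("scene")
f=lambda d,x,y,w,h,k:cv2.resize(np.ascontiguousarray(d["img"][y:y+h,x:x+w,::-1]),None,fx=k,fy=k,interpolation=cv2.INTER_CUBIC)
cv2.imwrite("pics/z4.png",np.clip(1.8*f(d,280,60,160,150,4).astype(float),0,255).astype(np.uint8))
E
```

```text
time_s: 3.65
position: [0.544, 0.2957, 0.1159]
eef_rot: [-0.002, 0.026, 1.0, -0.001]
ft_force: [-0.4, 0.4, 0.0]
width: 0.597
grasp_force: 0.0
now [0.544  0.2957 0.1159] xang 176.98 tilt [-0.0043 -0.002 ] w 0.597 F [-0.36  0.38  0.04] T [ 0.082 -0.081  0.025] q6 -1.08
delta [-0.0008  0.0007 -0.0321] [-0.0023 -0.0042 -0.0003]
```

View pics/z4.png

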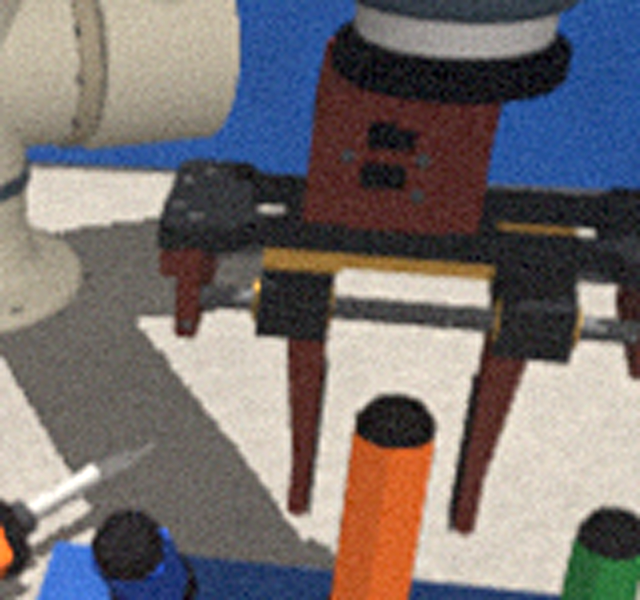

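The tips now bracket the handle about 45 mm below the cap top (crop 300,512 and 462,530; handle centred at 380). I'll close the gripper.

```bash
echo '[0, 0, 0, 0, 0, 0, 0.2, 0, 0, 0, 0, 0, 0, 0.2, 0, 0, 0, 0, 0, 0, 0.2, 0, 0, 0, 0, 0, 0, 0.2, 0, 0, 0, 0, 0, 0, 0.2, 0, 0, 0, 0, 0, 0, 0.2]' > path.dat && python3 -m inch path.dat 45; python3 -c "
from h import *
delta([.545,.2965,.2],177)"
```

```text
time_s: 4.45
position: [0.5455, 0.2963, 0.1196]
eef_rot: [0.0, 0.026, 1.0, 0.0]
ft_force: [1.5, 0.7, 3.1]
width: 0.339
grasp_force: 44.8
now [0.5455 0.2963 0.1196] xang 176.97 tilt [0.0009 0.0004] w 0.339 F [1.51 0.72 3.13] T [ 0.067 -0.194  0.036] q6 -1.08
delta [ 0.0004  0.0002 -0.0804] [ 0.0004  0.0008 -0.0004]
```

Width is 29.8 mm, so it holds the flats as meant. Lift.

Converted, -0.2 m is -0.25, -0.19 m is -0.2375.

```bash
echo '[0, 0, -0.05, 0, 0, 0, 0.2, 0, 0, -0.1125, 0, 0, 0, 0.2, 0, 0, -0.175, 0, 0, 0, 0.2, 0, 0, -0.2375, 0, 0, 0, 0.2, 0, 0, -0.25, 0, 0, 0, 0.2, 0, 0, -0.25, 0, 0, 0, 0.2]' > path.dat && python3 -m inch path.dat; python3 - <<'E'
from h import *
import pickle
t=pickle.load(open("top0.pkl","rb"))
P=lambda x,y,ox,oy:(ox+(x+.5)/8-.5,oy+(y+.5)/8-.5)
print("rim",atz(t,*P(218,148,400,182),.125),"face",atz(t,*P(196,156,400,182),.108))
# boss fit: brass mask in the top picture around the boss
h=cv2.cvtColor(t["img"],cv2.COLOR_RGB2HSV); m=cv2.inRange(h,(12,120,60),(28,255,255)); m[:182]=0;m[219:]=0;m[:,:413]=0;m[:,442:]=0
c=max(cv2.findContours(m,0,1)[0],key=cv2.contourArea);e=cv2.fitEllipse(cv2.convexHull(c));print(e,atz(t,*e[0],.125))
d=get_image("scene");pickle.dump(d,open("lift.pkl","wb"))
delta([.575,-.116,.33],205)
E
```

```text
time_s: 5.2
position: [0.5455, 0.2964, 0.318]
eef_rot: [-0.0, 0.026, 1.0, -0.0]
ft_force: [0.3, 0.2, -2.0]
width: 0.339
grasp_force: 44.8
rim [ 0.57542968 -0.11648959  0.125     ] face [ 0.57552597 -0.11756491  0.108     ]
((426.01617431640625, 200.2623291015625), (23.020751953125, 23.571428298950195), 134.71372985839844) [ 0.57510476 -0.11514161  0.125     ]
now [0.5452 0.2962 0.3165] xang 176.97 tilt [-0.003  -0.0014] w 0.342 F [-0.81 -0.27 -1.49] T [ 0.076 -0.088  0.011] q6 -1.08
delta [-0.0515 -0.4101 -0.013 ] [-0.0008 -0.0033 -0.4892]
```

The rows are not in the units I measure in: shifts go in shares of 0.8 m and turns go in shares of pi rad. I convert before sending: -0.41 m is -0.5125, -0.0515 m is -0.0644, -0.506 rad is -0.1611.

```bash
echo '[-0.0625, -0.5125, 0, 0, 0, -0.1611, 0.2, -0.0644, -0.5125, 0, 0, 0, -0.1611, 0.2, -0.0644, -0.5125, 0, 0, 0, -0.1611, 0.2, -0.0644, -0.5125, 0, 0, 0, -0.1611, 0.2, -0.0644, -0.5125, 0, 0, 0, -0.1611, 0.2, -0.0644, -0.5125, 0, 0, 0, -0.1611, 0.2, -0.0644, -0.5125, 0, 0, 0, -0.1611, 0.2, -0.0644, -0.5125, 0, 0, 0, -0.1611, 0.2, -0.0644, -0.5125, 0, 0, 0, -0.1611, 0.2, -0.0644, -0.5125, 0, 0, 0, -0.1611, 0.2]' > path.dat && python3 -m inch path.dat; python3 - <<'E'
from h import *
delta([.5753,-.1162,.26],206)
E
```

```text
time_s: 6.5
position: [0.575, -0.1145, 0.3184]
eef_rot: [-0.0, -0.226, 0.974, 0.0]
ft_force: [-0.0, -0.2, -1.1]
width: 0.338
grasp_force: 44.8
now [ 0.575  -0.1145  0.3184] xang -153.93 tilt [-0.0009  0.0005] w 0.338 F [-0.01 -0.17 -1.12] T [ 0.092 -0.154  0.028] q6 -2.28
delta [ 0.0004 -0.0017  0.0584] [ 0.0009 -0.0006  0.0012]
```

Converted, 0.078 m is 0.0975, 0.04 m is 0.05.

```bash
echo '[0, -0.0019, 0.05, 0, 0, 0, 0.2, 0, -0.0019, 0.0975, 0, 0, 0, 0.2, 0, -0.0019, 0.0975, 0, 0, 0, 0.2, 0, -0.0019, 0.0975, 0, 0, 0, 0.2]' > path.dat && python3 -m inch path.dat; python3 - <<'E'
from h import *
import pickle
delta([.5753,-.1162,.26],206)
d=get_image("scene");t=get_image("top");pickle.dump((d,t),open("hov.pkl","wb"))
f=lambda d,x,y,w,h,k:cv2.resize(np.ascontiguousarray(d["img"][y:y+h,x:x+w,::-1]),None,fx=k,fy=k,interpolation=cv2.INTER_CUBIC)
print(proj(d,[.5753,-.1162,.135]),proj(d,[.5753,-.1162,.125]),proj(d,[.5753,-.1162,.22]))
cv2.imwrite("pics/hov.png",np.clip(1.5*np.hstack([f(d,95,115,66,99,6.),f(t,385,150,66,99,6.)]).astype(float),0,255).astype(np.uint8))
E
```

```text
time_s: 7.0
position: [0.5761, -0.1166, 0.2431]
eef_rot: [0.001, -0.225, 0.974, -0.001]
ft_force: [-0.7, -0.4, -0.5]
width: 0.337
grasp_force: 44.8
now [ 0.5761 -0.1166  0.2431] xang -153.97 tilt [ 0.0022 -0.0005] w 0.337 F [-0.73 -0.44 -0.52] T [ 0.086 -0.062  0.004] q6 -2.28
delta [ 0.0005  0.0007 -0.0169] [-0.0014  0.0018  0.0006]
[124.77825469 185.39757171] [126.14071061 190.37727401] [112.18820367 139.38162003]
```

View pics/hov.png

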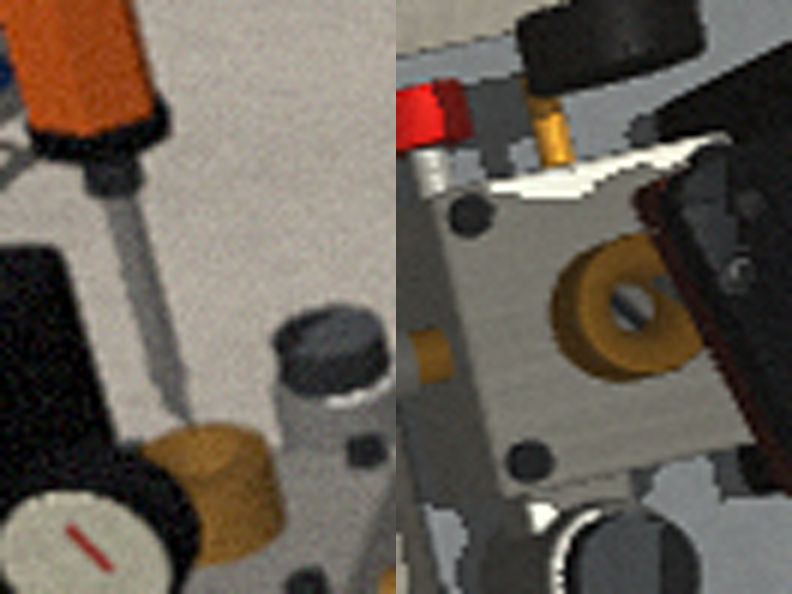

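The blade end is at scene crop (187,420) and the rim centre about (205,451). In the top crop the boss is at (630,308), with a grey blade bit near (660,285). I'll compare with projections numerically.

```bash
python3 - <<'E'
from h import *
import pickle
d,t=pickle.load(open("hov.pkl","rb"));t0=pickle.load(open("top0.pkl","rb"))
for z in(.132,.138,.15,.17,.2): print(z,"top",proj(t,[.5761,-.1166,z]).round(1),"scene",proj(d,[.5761,-.1166,z]).round(1))
print("rim",proj(t,[.5753,-.1162,.125]))
h=cv2.cvtColor(t["img"],cv2.COLOR_RGB2HSV)
print("cols 418-440 S");print(h[192:208,418:441,1]);print("V");print(h[192:208,418:441,2])
b=t0["img"][192:208,418:441].max(2);print("V0");print(b)
for y in(.01,0,-.01): print(y,proj(d,[.5753,-.1162+y,.125])[0].round(1))
E
```

```text
0.132 top [428.3 199.2] scene [124.7 187.1]
0.138 top [429.5 198.8] scene [123.9 184.1]
0.15 top [432.1 198. ] scene [122.2 178. ]
0.17 top [436.6 196.6] scene [119.4 167.5]
0.2 top [443.7 194.3] scene [114.8 151. ]
rim [426.64271416 200.14127283]
cols 418-440 S
[[173 186 188 178 185 187 186 183 171 185 170 128 117 111  67  20 109  21
   29  19  15  16  26]
 [190 181 182 173 187 174 174 187 183 191 193 184 104 143  97  70   0  46
   51   7  21   0  20]
 [195 176 184 187 188 177 179 197 166 188 183 184 104 138 104  73  34  36
   70  20  13   9   6]
 [177 171 184 191 183 173 178 173 164 175 184 153 124 182 134  93  36  26
   20  43  32  22   6]
 [183 185 189 176 204 167 194 168 187 166  53   8  20 127 104 113  45  59
   77  16  20  12   7]
 [180 189 197 148  94  93 104 139 168  99   0  14  23 104 166 139 161  64
   23  36  14   7  16]
 [183 196 180 110   5  16  16  21 109 180 131  50  13  31 117 117 106  98
   51  36   0  20   7]
 [179 173 172  41  21  15  20   4  26 108 200 170  89  16  82 111 100 146
  116  78  20  98  15]
 [185 189 162  51  19  15  25  24  24  67 196 193 175 139  78
[... 2757 characters left out ...]
 81  80  48  39  42  97 141 129  47  56  63  76  88 102 111 117
  123 119 117 157 151]
 [131 113  89  85  82  44  40  42  80  53  44  59  69  80  90 103 113 118
  122 113  98 156 155]
 [136 119 107 109 137 100  44  40  31  43  46  61  75  85  97 108 114 117
  124 124 108 158 152]
 [145 129 110  84 104 138 101  43  36  52  58  70  81  91 102 113 117 123
  127 132 128 158 154]
 [149 133 123 113  80  64  69  60  56  65  69  82  90 100 112 117 121 126
  124 124 159 156 154]
 [156 140 129 122 114  94  82  75  79  77  86  92 101 111 117 118 120 128
  132 129 158 155 152]
 [128 154 142 128 122 119 116 106 101 103 103 112 115 115 116 123 126 119
  105 158 152 151 152]]
0.01 131.5
0 126.1
-0.01 120.8
```

Both views agree that the blade sits about 2.5 mm too far to −y of the boss, with x right. I'll shift +y 2.5 mm and lower into the flare.

Converted, 0.018 m is 0.0225, 0.012 m is 0.015.

```bash
echo '[-0.0014, 0.0028, 0, 0, 0, 0, 0.2, -0.0014, 0.0028, 0.0075, 0, 0, 0, 0.2, -0.0014, 0.0028, 0.015, 0, 0, 0, 0.2, -0.0014, 0.0028, 0.0225, 0, 0, 0, 0.2, -0.0014, 0.0028, 0.0225, 0, 0, 0, 0.2]' > path.dat && python3 -m inch path.dat; python3 -c "
from h import *
delta([.5753,-.1137,.26],206)"
```

```text
time_s: 7.72
position: [0.5754, -0.1147, 0.2219]
eef_rot: [-0.001, -0.225, 0.974, 0.0]
ft_force: [-0.3, 0.8, -1.2]
width: 0.339
grasp_force: 44.8
now [ 0.5754 -0.1147  0.2219] xang -154.04 tilt [-0.0017  0.0005] w 0.339 F [-0.29  0.79 -1.17] T [ 0.115 -0.099 -0.036] q6 -2.28
delta [-0.0003  0.001  -0.0381] [ 0.0012 -0.0013 -0.0006]
```

Converted, 0.002 m is 0.0025.

```bash
S='from h import *
s=get_state();print(s["position"].round(4),s["ft_force"].round(1),s["ft_torque"].round(2))'
echo '[0, 0, 0.0025, 0, 0, 0, 0.2, 0, 0, 0.0025, 0, 0, 0, 0.2]' > path.dat && python3 -m inch path.dat | grep -E "pos|ft"
python3 -c "$S"
echo '[0, 0, 0.0025, 0, 0, 0, 0.2, 0, 0, 0.0025, 0, 0, 0, 0.2]' > path.dat && python3 -m inch path.dat| grep -E "pos|ft"
python3 -c "$S"
```

```text
position: [0.5757, -0.1148, 0.221]
ft_force: [-0.2, 0.4, -0.7]
[ 0.5757 -0.1148  0.221 ] [-0.2  0.4 -0.7] [ 0.1  -0.14  0.01]
position: [0.5757, -0.1147, 0.2189]
ft_force: [-0.5, -0.4, -1.4]
[ 0.5757 -0.1147  0.2189] [-0.5 -0.4 -1.4] [ 0.03 -0.09  0.03]
```

Converted, 0.002 m is 0.0025.

```bash
for i in 1 2; do echo '[0, 0, 0.0025, 0, 0, 0, 0.2, 0, 0, 0.0025, 0, 0, 0, 0.2]' > path.dat && python3 -m inch path.dat | grep -E "pos|ft"; python3 -c 'from h import *;print(get_state()["ft_torque"].round(2))'; done
```

```text
position: [0.5757, -0.1147, 0.2168]
ft_force: [-0.1, -0.3, -1.3]
[ 0.12 -0.12  0.  ]
position: [0.5756, -0.1147, 0.2147]
ft_force: [-0.9, -0.1, -1.3]
[ 0.09 -0.16 -0.01]
```

Converted, 0.001 m is 0.0013.

```bash
for i in 1 2 3; do echo '[0, 0, 0.0013, 0, 0, 0, 0.2, 0, 0, 0.0013, 0, 0, 0, 0.2]' > path.dat && python3 -m inch path.dat | grep -E "pos|ft"; python3 -c 'from h import *;print(get_state()["ft_torque"].round(2))'; done
```

```text
position: [0.5757, -0.1147, 0.214]
ft_force: [-0.5, -0.4, -1.2]
[ 0.07 -0.13 -0.03]
position: [0.5757, -0.1147, 0.2129]
ft_force: [-0.4, -0.8, -1.1]
[ 0.08 -0.14 -0.01]
position: [0.5757, -0.1147, 0.2119]
ft_force: [0.0, -0.2, -1.8]
[ 0.1  -0.15  0.01]
```

Converted, 0.001 m is 0.0013.

```bash
for i in 1 2 3; do echo '[0, 0, 0.0013, 0, 0, 0, 0.2, 0, 0, 0.0013, 0, 0, 0, 0.2]' > path.dat && python3 -m inch path.dat | grep -E "pos|ft"; python3 -c 'from h import *;print(get_state()["ft_torque"].round(2))'; done
```

```text
position: [0.5757, -0.1148, 0.2109]
ft_force: [-0.4, 0.2, -1.7]
[ 0.08 -0.18 -0.02]
position: [0.5757, -0.1147, 0.2099]
ft_force: [0.7, -0.3, -0.3]
[ 0.03 -0.13 -0.01]
position: [0.5757, -0.1148, 0.2089]
ft_force: [0.1, -0.2, -1.5]
[ 0.04 -0.21  0.  ]
```

Converted, 0.001 m is 0.0013.

```bash
for i in 1 2 3; do echo '[0, 0, 0.0013, 0, 0, 0, 0.2, 0, 0, 0.0013, 0, 0, 0, 0.2]' > path.dat && python3 -m inch path.dat | grep -E "pos|ft_f" | tr '\n' ' '; done
```

```text
position: [0.5757, -0.1148, 0.2081] ft_force: [0.9, 0.0, -1.4] position: [0.5758, -0.1147, 0.2079] ft_force: [-0.4, -0.7, 4.7] position: [0.5759, -0.1147, 0.2078] ft_force: [-1.9, 1.0, 7.3]
```

Contact shows about 8 N at reported z=0.208. I'll turn clockwise gently, watching for the drop.

Converted, 0.03 rad is 0.0095.

```bash
for i in 1 2 3; do echo '[0, 0, 0, 0, 0, 0.0095, 0.2, 0, 0, 0, 0, 0, 0.0191, 0.2, 0, 0, 0, 0, 0, 0.0191, 0.2]' > path.dat && python3 -m inch path.dat | grep -E "pos|ft_f" | tr '\n' ' ';python3 -c 'from h import *;print(get_state()["ft_torque"].round(2))'; done
```

```text
position: [0.576, -0.1148, 0.2078] ft_force: [-0.7, 0.9, 7.4] [0.11 0.14 0.04]
position: [0.5761, -0.1149, 0.2078] ft_force: [-0.8, 0.0, 7.3] [0.04 0.05 0.04]
position: [0.5762, -0.115, 0.2079] ft_force: [-0.6, -0.4, 7.3] [-0.05 -0.    0.02]
```

Converted, 0.06 rad is 0.0191.

```bash
for i in 1 2 3; do echo '[0, 0, 0, 0, 0, 0.0095, 0.2, 0, 0, 0, 0, 0, 0.0191, 0.2, 0, 0, 0, 0, 0, 0.0191, 0.2]' > path.dat && python3 -m inch path.dat | grep -E "pos|ft_f" | tr '\n' ' ';python3 -c 'from h import *;print(get_state()["ft_torque"].round(2))'; done
```

```text
position: [0.5762, -0.1151, 0.2078] ft_force: [0.1, -0.1, 7.0] [-0.01 -0.01 -0.01]
position: [0.5762, -0.1151, 0.2079] ft_force: [0.1, -0.0, 6.4] [-0.09 -0.06  0.  ]
position: [0.5762, -0.1151, 0.2079] ft_force: [0.1, -0.5, 6.6] [-0.08 -0.07 -0.02]
```

Converted, 0.06 rad is 0.0191.

```bash
for i in 1 2 3; do echo '[0, 0, 0, 0, 0, 0.0095, 0.2, 0, 0, 0, 0, 0, 0.0191, 0.2, 0, 0, 0, 0, 0, 0.0191, 0.2]' > path.dat && python3 -m inch path.dat | grep -E "pos|ft_f" | tr '\n' ' ';python3 -c 'from h import *;print(get_state()["ft_torque"].round(2))'; done
```

```text
position: [0.5762, -0.1152, 0.2079] ft_force: [-0.3, -0.8, 6.9] [-0.16  0.02  0.05]
position: [0.5762, -0.1153, 0.2079] ft_force: [-1.0, -0.8, 6.6] [-0.26  0.02  0.09]
position: [0.5762, -0.1154, 0.2078] ft_force: [-0.7, -1.4, 6.5] [-0.37 -0.04  0.07]
```

Torque settles at about 0.09 N m, so the blade is in the slot and the screw is turning. Continue.

Converted, 0.05 rad is 0.0159.

```bash
for i in 1 2 3; do echo '[0, 0, 0, 0, 0, 0.0159, 0.2, 0, 0, 0, 0, 0, 0.0318, 0.2, 0, 0, 0, 0, 0, 0.0318, 0.2]' > path.dat && python3 -m inch path.dat | grep -E "pos|ft_f" | tr '\n' ' ';python3 -c 'from h import *;print(get_state()["ft_torque"].round(2))'; done
```

```text
position: [0.5762, -0.1156, 0.2079] ft_force: [-0.6, -1.5, 7.1] [-0.46  0.01  0.05]
position: [0.5761, -0.1157, 0.2079] ft_force: [-0.9, -1.9, 5.3] [-0.6   0.08  0.06]
position: [0.576, -0.1159, 0.2079] ft_force: [-0.4, -2.8, 6.9] [-0.78  0.19  0.08]
```

Converted, -0.0008 m is -0.001, -0.0003 m is -0.0004, 0.05 rad is 0.0159.

```bash
for i in 1 2 ; do echo '[-0.0004, -0.001, 0, 0, 0, 0.0159, 0.2, -0.0004, -0.001, 0, 0, 0, 0.0318, 0.2, -0.0004, -0.001, 0, 0, 0, 0.0318, 0.2]' > path.dat && python3 -m inch path.dat | grep -E "pos|ft_f" | tr '\n' ' ';python3 -c 'from h import *;print(get_state()["ft_torque"].round(2))'; done
```

```text
position: [0.576, -0.1164, 0.2079] ft_force: [-1.8, -0.7, 6.5] [-0.49  0.19  0.07]
position: [0.5759, -0.1168, 0.2078] ft_force: [-0.7, -0.3, 7.6] [-0.12  0.2   0.08]
```

Converted, -0.0003 m is -0.0004, -0.0002 m is -0.0003, 0.08 rad is 0.0255.

```bash
for i in 1 2 3; do echo '[-0.0003, -0.0004, 0, 0, 0, 0.0127, 0.2, -0.0003, -0.0004, 0, 0, 0, 0.0255, 0.2, -0.0003, -0.0004, 0, 0, 0, 0.0255, 0.2]' > path.dat && python3 -m inch path.dat | grep -E "pos|ft_f" | tr '\n' ' ';python3 -c 'from h import *;print(get_state()["ft_torque"].round(2))'; done
```

```text
position: [0.5758, -0.117, 0.2079] ft_force: [-2.3, -0.4, 7.3] [-0.04  0.27  0.06]
position: [0.5757, -0.1173, 0.2078] ft_force: [-1.1, -0.4, 7.8] [-0.06  0.34  0.08]
position: [0.5756, -0.1175, 0.2078] ft_force: [-1.4, 0.6, 7.3] [0.07 0.38 0.03]
```

Converted, -0.0002 m is -0.0003, 0.06 rad is 0.0191.

```bash
for i in 1 2 3; do echo '[0.0003, -0.0003, 0, 0, 0, 0.0095, 0.2, 0.0003, -0.0003, 0, 0, 0, 0.0191, 0.2, 0.0003, -0.0003, 0, 0, 0, 0.0191, 0.2]' > path.dat && python3 -m inch path.dat | grep -E "pos|ft_f" | tr '\n' ' ';python3 -c 'from h import *;print(get_state()["ft_torque"].round(2))'; done
```

```text
position: [0.5754, -0.1176, 0.2079] ft_force: [-1.2, -0.0, 7.0] [0.04 0.31 0.09]
position: [0.5751, -0.1176, 0.2078] ft_force: [-0.6, 0.0, 8.8] [0.  0.3 0.1]
position: [0.5749, -0.1176, 0.2078] ft_force: [-1.0, 0.2, 7.0] [-0.01  0.25  0.06]
```

Converted, 0.05 rad is 0.0159.

```bash
for i in 1 2 3 4; do echo '[0, 0, 0, 0, 0, 0.008, 0.2, 0, 0, 0, 0, 0, 0.0159, 0.2, 0, 0, 0, 0, 0, 0.0159, 0.2]' > path.dat && python3 -m inch path.dat | grep -E "time|pos|ft_f" | tr '\n' ' ';python3 -c 'from h import *;s=get_state();print(s["ft_torque"].round(2),s["joints"][5])'; done
```

```text
time_s: 18.85 position: [0.5748, -0.1176, 0.2079] ft_force: [-0.4, -0.6, 7.6] [-0.09  0.33  0.11] -0.77346009276642
time_s: 19.23 position: [0.5748, -0.1177, 0.2078] ft_force: [-1.2, 0.8, 7.3] [-0.02  0.31  0.1 ] -0.7234611160301354
time_s: 19.6 position: [0.5747, -0.1177, 0.2078] ft_force: [-1.7, -0.1, 6.7] [-0.1   0.47  0.06] -0.6734741522602331
time_s: 19.98 position: [0.5746, -0.1177, 0.2078] ft_force: [-1.5, 0.3, 6.9] [-0.11  0.55  0.1 ] -0.6235637153636051
```

Converted, -0.0003 m is -0.0004, 0.0001 m is 0.0001, 0.05 rad is 0.0159.

```bash
for i in 1 2 3; do echo '[0.0001, -0.0004, 0, 0, 0, 0.008, 0.2, 0.0001, -0.0004, 0, 0, 0, 0.0159, 0.2, 0.0001, -0.0004, 0, 0, 0, 0.0159, 0.2]' > path.dat && python3 -m inch path.dat | grep -E "pos|ft_f" | tr '\n' ' ';python3 -c 'from h import *;s=get_state();print(s["ft_torque"].round(2),s["joints"][5])'; done
```

```text
position: [0.5744, -0.1177, 0.2079] ft_force: [-2.1, 0.2, 7.7] [-0.12  0.4   0.21] -0.5738272677090378
position: [0.5742, -0.1177, 0.2079] ft_force: [-0.9, 0.2, 6.6] [-0.16  0.32  0.31] -0.5240837729202505
position: [0.574, -0.1176, 0.2078] ft_force: [-0.7, -1.7, 8.4] [-0.1   0.21  0.32] -0.4742966779212052
```

Torque rose to 0.31 N m after about 1.27 rad of screw travel, so it is snug at the stop. I'll back off inside the slot's play and lift out.

Converted, -0.18 rad is -0.0573.

```bash
echo '[0, 0, 0, 0, 0, -0.0223, 0.2, 0, 0, 0, 0, 0, -0.0446, 0.2, 0, 0, 0, 0, 0, -0.0573, 0.2, 0, 0, 0, 0, 0, -0.0573, 0.2]' > path.dat && python3 -m inch path.dat | grep ft;python3 -c 'from h import *;s=get_state();print(s["ft_torque"].round(2))'
echo '[0, 0, -0.0025, 0, 0, 0, 0.2, 0, 0, -0.005, 0, 0, 0, 0.2, 0, 0, -0.01, 0, 0, 0, 0.2, 0, 0, -0.0163, 0, 0, 0, 0.2, 0, 0, -0.025, 0, 0, 0, 0.2, 0, 0, -0.0375, 0, 0, 0, 0.2, 0, 0, -0.075, 0, 0, 0, 0.2, 0, 0, -0.125, 0, 0, 0, 0.2, 0, 0, -0.1375, 0, 0, 0, 0.2, 0, 0, -0.1375, 0, 0, 0, 0.2]' > path.dat && python3 -m inch path.dat
python3 -c '
from h import *
import pickle
delta([.5455,.2963,.318],177)
d=get_image("scene");t=get_image("top");pickle.dump((d,t),open("up.pkl","wb"))
d0=pickle.load(open("top0.pkl","rb"))
cv2.imwrite("pics/up.png",t["img"][:,:,::-1])
h=cv2.cvtColor(t["img"],cv2.COLOR_RGB2HSV)
print(h[192:208,418:436,1]);print(h[192:208,418:436,2])'
```

```text
ft_force: [-1.2, -0.2, 6.5]
[-0.08 -0.05  0.06]
time_s: 22.85
position: [0.574, -0.1175, 0.3165]
eef_rot: [0.001, 0.555, 0.832, 0.0]
ft_force: [-0.8, -0.5, -1.2]
width: 0.339
grasp_force: 44.8
now [ 0.574  -0.1175  0.3165] xang 112.57 tilt [ 0.0013 -0.0004] w 0.339 F [-0.83 -0.52 -1.21] T [-0.019 -0.134  0.026] q6 -0.65
delta [ 0.393   0.1326 -0.0017] [ 5.0000e-04  1.3000e-03 -1.1245e+00]
[[181 181 185 184 183 179 179 170 173 182 183 190 184 182 196 204 176  50]
 [189 183 190 182 178 180 194 175 170 180 183 193 177 176 190 200 191 151]
 [182 184 186 186 178 180 162 171 176 167 177 174 181 183 178 187 188 177]
 [181 179 201 193 190 164 170 167 175 176 170 180 176 188 171 190 178 184]
 [169 180 175 164 170 181 168 194 174 174 177 157 180 182 180 179 184 180]
 [188 171 180 179  87  99 162 162 179 166 156 173 167 173 190 173 185 184]
 [179 178 183  93  12  35  32 103 157 181 151 177 170 168 188 187 191 183]
 [185 181 132  35   9  11  21   6  25 152 163 172 170 167 173 187 171 187]
 [182 191 118   8  17  22  28  22  21  63 181 162 173 161 190 165 191 195]
 [180 193 107  13  16  35   8  22
[... 705 characters left out ...]
57 64 63 63 68]
 [71 68 64 56 51 48 50 46 47 47 52 57 58 59 65 64 65 68]
 [68 64 58 50 56 54 44 44 47 46 49 50 55 56 59 65 66 65]
 [64 63 53 52 62 29 24 37 47 45 49 49 51 56 57 60 64 64]
 [66 62 54 58 56 24 24 40 61 47 47 46 51 55 59 60 67 64]
 [66 64 52 63 45 23 27 46 61 53 45 44 50 57 55 62 64 64]
 [65 62 57 59 31 22 32 57 66 57 41 44 46 51 54 60 66 66]
 [67 65 52 43 22 26 40 64 62 55 44 45 48 53 55 60 62 65]
 [70 66 59 38 26 29 44 64 61 49 42 47 50 53 57 62 63 64]
 [71 65 64 50 29 37 61 61 53 48 42 49 56 57 59 65 64 66]
 [71 70 65 64 54 46 46 49 41 44 50 54 55 60 64 65 67 69]
 [75 68 69 64 64 55 51 48 49 48 51 57 59 64 65 66 66 68]
 [78 76 72 68 66 62 64 60 57 57 60 65 62 62 66 67 71 67]]
```

The slot now runs near −22° against +45° at first, so it turned about 1.2 rad clockwise. That fits the torque stop. Now back over the rack.

Converted, 0.393 m is 0.4913, 0.1326 m is 0.1658, -1.1245 rad is -0.3579.

```bash
echo '[0.4913, 0.1658, -0.0125, 0, 0, -0.3579, 0.2, 0.4913, 0.1658, -0.0125, 0, 0, -0.3579, 0.2, 0.4913, 0.1658, -0.0125, 0, 0, -0.3579, 0.2, 0.4913, 0.1658, -0.0125, 0, 0, -0.3579, 0.2, 0.4913, 0.1658, -0.0125, 0, 0, -0.3579, 0.2, 0.4913, 0.1658, -0.0125, 0, 0, -0.3579, 0.2, 0.4913, 0.1658, -0.0125, 0, 0, -0.3579, 0.2, 0.4913, 0.1658, -0.0125, 0, 0, -0.3579, 0.2, 0.4913, 0.1658, -0.0125, 0, 0, -0.3579, 0.2, 0.4913, 0.1658, -0.0125, 0, 0, -0.3579, 0.2]' > path.dat && python3 -m inch path.dat; python3 -c '
from h import *
import pickle
delta([.5455,.2963,.12],177)
d=get_image("scene");pickle.dump(d,open("r.pkl","wb"));l=pickle.load(open("lift.pkl","rb"))
for q in(l,d):
    h=cv2.cvtColor(q["img"],cv2.COLOR_RGB2HSV);m=cv2.inRange(h,(5,150,60),(16,255,255));m[:,:330]=0;m[:,420:]=0
    n,_,st,ce=cv2.connectedComponentsWithStats(m);i=1+st[1:,4].argmax();print(st[i],ce[i])'
```

```text
time_s: 24.2
position: [0.5456, 0.295, 0.3258]
eef_rot: [-0.0, 0.027, 1.0, -0.0]
ft_force: [-0.3, 0.6, -1.2]
width: 0.34
grasp_force: 44.8
now [0.5456 0.295  0.3258] xang 176.89 tilt [-0.0003 -0.0005] w 0.34 F [-0.3   0.59 -1.2 ] T [ 0.061 -0.176 -0.019] q6 -1.08
delta [1.000e-04 1.400e-03 2.058e-01] [-0.0005 -0.0003 -0.0018]
[ 379   26   34   69 1624] [394.51046798  59.42364532]
[ 378   19   35   70 1665] [394.33753754  52.83903904]
```

Converted, 0.13 m is 0.1625, 0.115 m is 0.1438.

```bash
echo '[0, 0.0016, 0.0625, 0, 0, 0, 0.2, 0, 0.0016, 0.125, 0, 0, 0, 0.2, 0, 0.0016, 0.1438, 0, 0, 0, 0.2, 0, 0.0016, 0.1625, 0, 0, 0, 0.2, 0, 0.0016, 0.1625, 0, 0, 0, 0.2]' > path.dat && python3 -m inch path.dat| grep -E "pos|ft"; python3 -c '
from h import *
delta([.5455,.2963,.12],177)'
```

```text
position: [0.5457, 0.2975, 0.1968]
ft_force: [-0.8, 0.1, -0.9]
now [0.5457 0.2975 0.1968] xang 176.98 tilt [0.0009 0.0004] w 0.339 F [-0.84  0.11 -0.95] T [ 0.061 -0.119 -0.021] q6 -1.07
delta [ 0.0002 -0.0013  0.0768] [ 0.0005  0.0008 -0.0003]
```

Converted, 0.071 m is 0.0888, 0.066 m is 0.0825.

```bash
echo '[0, -0.0006, 0.0375, 0, 0, 0, 0.2, 0, -0.001, 0.0688, 0, 0, 0, 0.2, 0, -0.001, 0.0825, 0, 0, 0, 0.2, 0, -0.001, 0.0888, 0, 0, 0, 0.2, 0, -0.001, 0.0888, 0, 0, 0, 0.2]' > path.dat && python3 -m inch path.dat| grep -E "pos|ft"; for i in 1 2 3; do echo '[0, 0, 0.0025, 0, 0, 0, 0.2, 0, 0, 0.0025, 0, 0, 0, 0.2]' > path.dat && python3 -m inch path.dat| grep -E "pos|ft"; done
```

```text
position: [0.5458, 0.2971, 0.1262]
ft_force: [-0.7, 0.2, -0.9]
position: [0.5455, 0.297, 0.1236]
ft_force: [0.2, -0.4, 0.1]
position: [0.5452, 0.2968, 0.1208]
ft_force: [0.2, -0.4, -1.1]
position: [0.5455, 0.2969, 0.1196]
ft_force: [-1.0, -0.3, 1.5]
```

Converted, 0.001 m is 0.0013.

```bash
for i in 1 2; do echo '[0, 0, 0.0013, 0, 0, 0, 0.2, 0, 0, 0.0013, 0, 0, 0, 0.2]' > path.dat && python3 -m inch path.dat| grep -E "pos|ft"; done
```

```text
position: [0.5456, 0.297, 0.1196]
ft_force: [-1.7, -0.2, 5.6]
position: [0.5457, 0.297, 0.1195]
ft_force: [-3.0, -1.1, 8.4]
```

The collar is seated at the same height as at the grasp (0.1196), which also confirms the blade reached the slot's floor. Release and rise.

Converted, -0.2 m is -0.25, -0.18 m is -0.225.

```bash
echo '[0, 0, -0.0013, 0, 0, 0, 0.6, 0, 0, -0.0013, 0, 0, 0, 0.6, 0, 0, -0.0013, 0, 0, 0, 0.6, 0, 0, -0.0013, 0, 0, 0, 0.6, 0, 0, -0.0375, 0, 0, 0, 0.6, 0, 0, -0.1, 0, 0, 0, 0.6, 0, 0, -0.1625, 0, 0, 0, 0.6, 0, 0, -0.225, 0, 0, 0, 0.6, 0, 0, -0.25, 0, 0, 0, 0.6, 0, 0, -0.25, 0, 0, 0, 0.6]' > path.dat && python3 -m inch path.dat; python3 -c '
from h import *
import pickle
d=get_image("scene");l=pickle.load(open("scene0.pkl","rb"))
for q in(l,d):
    h=cv2.cvtColor(q["img"],cv2.COLOR_RGB2HSV);m=cv2.inRange(h,(5,150,60),(16,255,255));m[:168]=0;m[:,:340]=0;m[:,420:]=0
    n,_,st,ce=cv2.connectedComponentsWithStats(m);i=1+st[1:,4].argmax();print(st[i],ce[i])
    m=cv2.inRange(h,(108,150,40),(130,255,255));m[:170]=0;m[212:]=0;m[:,:300]=0;m[:,335:]=0
    n,_,st,ce=cv2.connectedComponentsWithStats(m);i=1+st[1:,4].argmax();print("blue",st[i],ce[i])'
```

```text
time_s: 28.0
position: [0.5458, 0.2971, 0.3191]
eef_rot: [0.002, 0.026, 1.0, 0.001]
ft_force: [-0.4, 0.2, -1.7]
width: 0.598
grasp_force: 0.0
[362 168  26  50 879] [374.20932878 192.82138794]
blue [300 180  35  32 706] [318.02124646 198.81728045]
[363 168  25  50 873] [374.57502864 193.12027491]
blue [300 192  35  20 287] [315.14634146 204.82578397]
```

```bash
echo '[0, 0, 0, 0, 0, 0, 0.6, 0, 0, 0, 0, 0, 0, 0.6, 0, 0, 0, 0, 0, 0, 0.6, 0, 0, 0, 0, 0, 0, 0.6]' > path.dat && python3 -m inch path.dat|head -1; python3 -c '
from h import *
print(hand_in())'
```

```text
time_s: 28.55
the job is handed in; nothing more can be done
None
```

I turned the vent screw to its stop (0.31 N m measured), put the orange driver back upright in its hole, let go and handed in at about 28.6 s (no verdict was returned). On the approach, though, the big bench screwdriver was knocked over and the blue cross-point driver left tilted in its hole; I judge its shift under 20 mm but did not measure it.

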